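# Load a handle spacer into the drill jig and cam it tight

### The arm

A 6-joint arm with a two-finger parallel gripper is mounted at the origin on a cart in front of the work surface, level with it; the furniture and walls round the work are solid. World frame = base frame: x ahead of the robot, y to its left, z up, the work surface at z = 0. Lengths are in m, angles in rad, forces in N, time in s.
With the tool pointing down it reaches from about 0.25 to 0.725 m from the base axis. Payload 4 kg.
Tool frame: the origin (TCP) lies at the very end of the fingers, on their centre line; the grasp point (between the pads) lies 19 mm behind it; x points along the fingers, y is the direction in which the jaws open and shut, and the axes are right-handed (so a half turn about x gives the same grasp; the last joint's range is limited). The gripper opens to 85 mm and grips with 20 to 120 N. Pads are 22 mm wide; open, the fingers measure 114 mm over their backs; the gripper's body (76 mm by 85 mm) begins 54 mm behind the grasp point. The pads swing forward as they close: fully open they stand 13 mm farther back than shut.
Start: joints at [-1.104, 0.241, 0.005, 1.335, 0, 1.571], TCP at [0.225, -0.447, 0.231] pointing down, gripper open.
Joint ranges: [-2.72, 2.72], [-1.05, 1.87], [-1.09, 1.28], [-1.99, 2.15], [-1.42, 1.44], [-3.14, 3.14]. Speed limits (rad/s): [2.79, 2.79, 3.14, 3.14, 3.14, 3.14].

### API

Orientations are given as a unit quaternion [w, x, y, z].
In Python, from bench import r, imaging gives the robot as it stands. The module is installed in compiled form; this text tells all that it offers.
- The arm moves only by the shell command python3 -m jog 'ROWS' [FORCE]. ROWS is text: rows parted by semicolons, each of 7 numbers parted by spaces: the shift along the tool's x, y, z in cm, then the turn, a rotation vector about the tool's x, y, z in rad, then the finger opening in cm, from 0 to 8.54. In form: tx ty tz rx ry rz grip; .... A call has 1 to 20 rows; each row is the pose to reach, as a shift and turn from the pose measured when the call began, along the tool's axes at that moment; what a row does not reach only later rows make up. A row lasts 1/8 s, in which the tool goes at most 62.5 mm and 10.7 degrees, less where a joint would pass 70% of its speed; a pose out of reach is approached as far as the arm can. A call with a gripper value outside its range is refused whole. The fingers move at their own pace and stop on an object; FORCE is the grip in N (left out, the last holds). Time passes only in rows, so rows that repeat a pose let the fingers close. It gives the time, the measured TCP pose, the force and the opening at its end, in the units of the state.
- r.sense(): the state, without advancing time (a new reading comes with each control period).
- imaging.read_camera(name): name is "scene" or "top" or "wrist"; returns the picture (384x512x3 uint8, blue, green, red); there is no depth.
- imaging.camera_info(name): a dict with "mtx" (3x3 intrinsics, pixels), "D" ([k1, k2, p1, p2, k3] as OpenCV has them; the pictures are not rectified), "pose" (4x4, takes a point from camera to world coordinates). Camera axes: x right, y down, z forward; pixel columns grow to the right and rows downward; lengths in m; the calibration is good to about 2 mm. A picture is of the moment at which its call begins: read the wrist's pose just before it. camera_info takes no time and is no camera call; for the wrist camera it gives the pose at the moment of the call.
- r.close_job(): hands the job in, once; it reports no verdict.
The state is a dict: "t": time; "joint_pos": joint angles; "joint_vel": joint speeds; "joint_efforts": joint torques, N m; "ee_pos": TCP position; "ee_rot": TCP orientation; "ft_force": force on the tool from outside, world axes, zero at the start; "torque": the same for the moment, N m; "grip_width": finger opening in m.
Only numpy, scipy, OpenCV 4.12 (cv2) and the standard library are available. Lean on these libraries where they do the work, as an engineer would, in place of code of your own. Each camera call takes 0.05 s, during which the arm holds its last target.

### The job

Load the aluminium spacer into the drill jig for its second hole: push it flat against the jig's long back rail while it is still clear of the bush plate, slide it along the rail under the bush plate until it is fully home against the end stop, then swing the red-balled cam lever round as far as it goes, so that the cam clamps the spacer tight against the rail. Do it all by pushing with the fingers: the spacer stays down on the jig plate and is never picked up, and the grease tin, rivet punch and red marker beside the jig are left where they are.

Things in the scene. Friction and masses are not known exactly. Their poses are not given: they have to be found in the camera images.
- drill_jig: Fixed drill jig, turned up to 0.3 rad: grey base plate 120 (x) x 250 (y) x 12 mm, origin at its underside's centre, on the worktop. In its axes (all jig numbers in mm): rail along +x side, pocket at the -y end, open at y > -43 and, but for the cam, at the front (-x). Nothing of it is higher than 45.
- rail (a point): Point on the face of the steel back rail, at the plate's top: jig x = 34, y = 60, z = 12; jig axes. The face looks to jig -x; the rail runs along jig y from -119 to +107, is 14 thick (x 34..48) and 15 high above the plate.
- pocket_mouth (a point): Middle of the pocket's mouth on the plate's top: jig x = 14.5, y = -43, z = 12; jig axes. The pocket is 39 wide, between the rail and a keeper block (face at jig x = -5, flared at the mouth), and ends at the end stop's face, jig y = -75. An 8 mm aluminium bush plate (jig x -25..48, y -93..-43) with one brass drill bush roofs it, underside 15 above the plate, bush top at z = 38.
- home (a point): Point on the plate's top where the centre of the spacer's underside lies when home: jig x = 16, y = -40, z = 12; jig axes. There it touches rail and end stop; its leading 32 mm lie under the bush plate, 38 mm (jig y -43..-5) stay uncovered.
- spacer: Loose bright aluminium block 36 (x) x 70 (y) x 12 mm, about 85 g, origin at its underside's centre; a dark hole on top 22 mm from the centre toward +y. Starts flat on the jig's open plate, centre at jig x -30..-14, y 48..78 (x = 16 is at the rail), turned up to 0.4 rad either way from the jig's axes. The end without the hole goes in first.
- cam_lever (a joint): Cam lever's angle, rad: 0 = open, pointing 0.15 rad past jig -x toward -y; grows clockwise seen from above, toward jig +y; starts at 0 to 0.3; hard stop at 1.45 (then 0.27 rad short of jig +y, leaning to the front). Its cam meets a spacer at the rail at about 1.25 and clamps it from there on. Stays where it is left; needs about 1 N at the ball, 3 to 6 N near the stop.
- cam_pivot (a point): Upright pivot axis of the cam lever, at the height of its rod: jig x = -21.7, y = -20, z = 32; jig axes. The steel cam below is an eccentric disc of radius 16, eccentricity 4.5, 11 high, just above the plate, in front of where the spacer lies when home.
- lever_ball (a point): Centre of the red ball (20 mm diameter) at the lever's end, 76 mm from the pivot, 32 mm above the worktop. The straight level rod from pivot to ball is 9 mm thick, at the same height: 15 mm free below it over the plate, 27 mm outside the plate's edge.
- grease_tin: Bystander, loose: flat round tin with a red lid, 72 mm across, 38 high, origin at the centre of its underside.
- punch: Bystander, loose: steel rivet punch standing upright, 24 mm across, 62 high, origin at the centre of its underside.
- marker_red: Bystander, loose: black and red marker pen lying flat, 16 x 138 x 18 mm, long axis y, origin at the centre of its underside.
Mind the look-alikes: they are no part of the job. Several things have the shape of the spacer; the one meant has the colours described above.

How it is judged:
On the way, in this order (a step that is already met when the one before it is completed fails the run):
1. the spacer lies flat against the back rail, still outside the pocket (x of spacer in the frame of home above -0.002 m and angle between the y axis of spacer and the y axis of drill_jig, either way round below 0.06 rad and y of spacer in the frame of home above 0.034 m and z of spacer in the frame of home below 0.004 m), for 0.1 s.
2. the spacer has been slid along into the pocket, home against the end stop (y of spacer in the frame of home below 0.002 m and x of spacer in the frame of home above -0.0035 m and angle between the y axis of spacer and the y axis of drill_jig, either way round below 0.08 rad and z of spacer in the frame of home below 0.004 m), for 0.1 s.
3. the cam lever has been swung round and clamps the spacer (value of joint cam_lever above 1.3 rad and contact force between cam_lever and spacer above 3 N), for 0.2 s.
At the end, for the whole second after the job is handed in: The spacer lies flat on the plate in the pocket within 2 mm of the end stop and 1.5 mm of the rail, square to it within 0.03 rad and at rest, and the cam lever stands beyond 1.30 rad with the cam pressing on the spacer (over 3 N) (all of step 3 and y of spacer in the frame of home between -0.003 and 0.002 m and x of spacer in the frame of home between -0.0015 and 0.003 m and angle between the y axis of spacer and the y axis of drill_jig, either way round below 0.03 rad and z of spacer in the frame of home below 0.003 m and linear speed of spacer below 0.01 m/s); the robot touches nothing.
It fails at once if the spacer is lifted off the jig plate or tipped (z of spacer in the frame of home above 0.006 m or angle between spacer's own z axis and vertical above 0.2 rad).
It fails at once if the spacer is pushed off the jig plate (z of spacer in the frame of home below -0.006 m).
It fails at once if the grease tin, punch or marker is moved more than 2 cm or knocked over (distance of any of grease_tin, punch, marker_red from where it was at the start of the episode above 0.02 m or angle between any of punch, grease_tin's own z axis and vertical above 0.3 rad).
It also fails if it takes over 54 s, if anything falls off the work surface, if the arm or the gripper's body presses on something with over 40 N, if the wrist force passes 120 N, or if a joint passes its speed limit or range.

## Working session

There is one attempt and no reset: what is moved stays moved. The work goes in short steps, Python scripts to look and compute and a shell command to move; the robot and the scene stay as the last step left them, time stands still between calls to the robot, and variables do not carry over. Pictures are saved under pics/ and viewed, and the job is handed in when it is done.

```bash
mkdir -p pics
python3 - <<'E'
from bench import r, imaging
import cv2
s=r.sense(); print(s)
for n in ["scene","top","wrist"]:
    i=imaging.camera_info(n); print(n,i)
    cv2.imwrite(f"pics/{n}0.png",imaging.read_camera(n))
E
```

```text
{'t': 0.0, 'joint_pos': array([-1.10399382e+00,  2.41408567e-01,  3.70679116e-03,  1.33520380e+00,
        4.21492068e-07,  1.57079719e+00]), 'joint_vel': array([-0.00139164, -0.000685  ,  0.00044738, -0.00073525, -0.00115894,
       -0.00012513]), 'joint_efforts': array([ 7.53433997e-04, -3.72318578e+01,  2.52408582e+01,  1.68231520e-02,
        1.59944721e-04,  8.95713413e-06]), 'ee_pos': array([ 0.22472758, -0.44593212,  0.23040851]), 'ee_rot': array([-0.16281929, -0.68776119, -0.16427039,  0.68810586]), 'ft_force': array([0.42289872, 0.38690666, 0.18971231]), 'torque': array([ 0.0010483 , -0.03888335,  0.01448545]), 'grip_width': 0.08541258551029392}
scene {'mtx': array([[480.99472935,   0.        , 251.03642047],
       [  0.        , 480.99472935, 192.71409827],
       [  0.        ,   0.        ,   1.        ]]), 'D': array([0.03638995, 0.        , 0.        , 0.        , 0.        ]), 'pose': array([[-0.90112946, -0.28275044,  0.32866075,  0.18447533],
       [-0.4329416 ,  0.54671899, -0.71670072,  0.99107858],
       [ 0.02296237, -0.78813104, -0.61507901,  0.59883   ],
   
[... 457 characters left out ...]

         3.85248672e-01],
       [ 1.58782267e-02, -1.14001066e-01, -9.93353733e-01,
         8.88137827e-01],
       [ 0.00000000e+00,  0.00000000e+00,  0.00000000e+00,
         1.00000000e+00]])}
wrist {'mtx': array([[321.08446359,   0.        , 248.78911123],
       [  0.        , 321.08446359, 189.46274176],
       [  0.        ,   0.        ,   1.        ]]), 'D': array([-0.07972744,  0.        ,  0.        ,  0.        ,  0.        ]), 'pose': array([[ 0.44955846, -0.85056357, -0.27283474,  0.29477331],
       [-0.89324985, -0.42854382, -0.13584877, -0.40973903],
       [-0.00137362,  0.30478156, -0.95242129,  0.37342176],
       [ 0.        ,  0.        ,  0.        ,  1.        ]])}
```

View pics/top0.png

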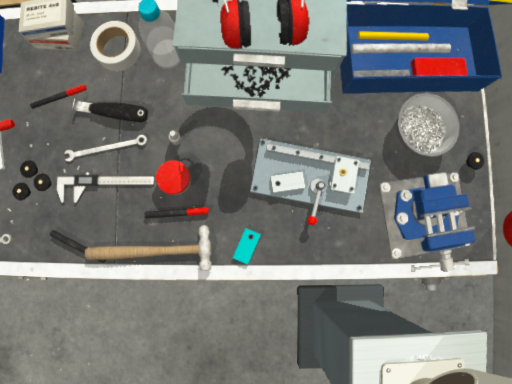

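View pics/scene0.png

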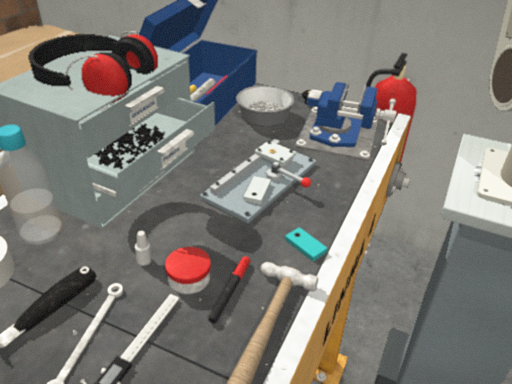

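View pics/wrist0.png

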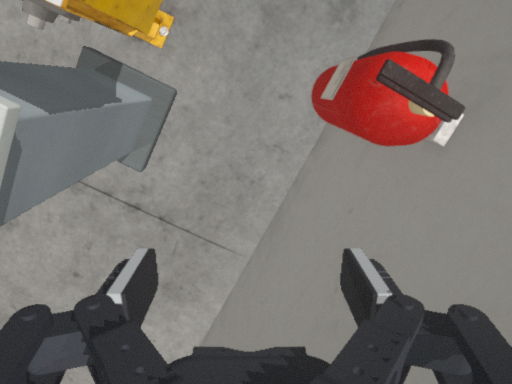

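Top view: the jig is at about (310,176), spacer at (288,181), lever ball at (312,220); the tin is at (172,177) and the marker at (177,212). I'll enlarge the jig.

Run:
```python
import cv2
a=cv2.imread("pics/top0.png")
c=a[130:235,240:380]; cv2.imwrite("pics/topc.png",cv2.resize(c,None,fx=5.7,fy=5.7,interpolation=cv2.INTER_CUBIC))
a=cv2.imread("pics/scene0.png")
c=a[130:230,195:325]; cv2.imwrite("pics/scenec.png",cv2.resize(c,None,fx=6,fy=6,interpolation=cv2.INTER_CUBIC))
```

```text
(no output)
```

View pics/topc.png

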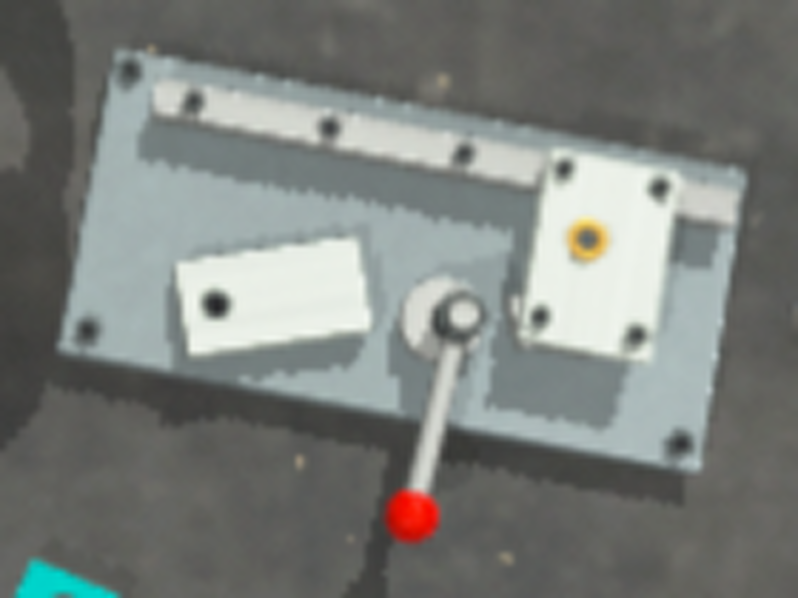

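View pics/scenec.png

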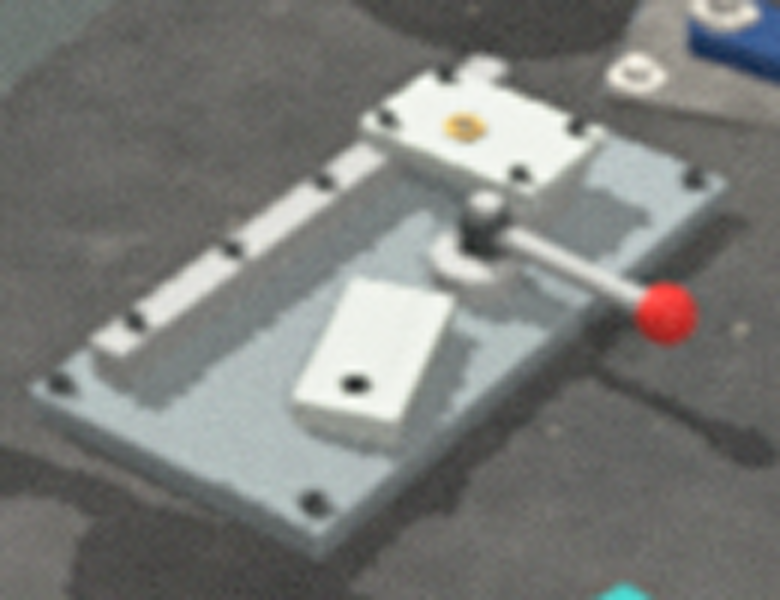

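```bash
cat > h.py <<'E'
import numpy as np, cv2
from bench import r, imaging
from scipy.optimize import least_squares
from scipy.spatial.transform import Rotation as R
def pix2w(cam,uv,z,info=None):
    i=info or imaging.camera_info(cam)
    p=cv2.undistortPoints(np.array(uv,float).reshape(-1,1,2),i["mtx"],i["D"])[:,0]
    d=np.c_[p,np.ones(len(p))]@i["pose"][:3,:3].T; o=i["pose"][:3,3]
    return (o+d*((z-o[2])/d[:,2])[:,None])
def fit2d(loc,w):
    loc=np.array(loc);w=w[:,:2]
    f=lambda q:((np.array([[np.cos(q[2]),-np.sin(q[2])],[np.sin(q[2]),np.cos(q[2])]])@loc.T).T+q[:2]-w).ravel()
    s=least_squares(f,[w[:,0].mean(),w[:,1].mean(),0]); return s.x,s.fun.reshape(-1,2)
def crop(pts,s,o): return (np.array(pts,float)+.5)/s-.5+np.array(o)
E
python3 - <<'E'
from h import *
np.set_printoptions(precision=4,suppress=True)
c=lambda p:crop(p,5.7,(240,130))
W=pix2w("top",c([(117,50),(747,172),(700,470),(58,350)]),.012)
q,e=fit2d([(.06,.125),(.06,-.125),(-.06,-.125),(-.06,.125)],W);print("jig top",q,e)
cs=lambda p:crop(p,6,(195,130))
W2=pix2w("scene",cs([(30,388),(727,185),(318,548)]),.012)
q2,e2=fit2d([(.06,.125),(-.06,-.125),(-.06,.125)],W2);print("jig scene",q2,e2)
S=pix2w("top",c([(176,264),(358,237),(371,328),(187,356)]),.024)
L=[(.018,.035),(.018,-.035),(-.018,-.035),(-.018,.035)]
s,e=fit2d(L,S);print("sp",s,e)
S2=pix2w("scene",cs([(358,278),(455,294),(400,440),(294,404)]),.024)
s2,e2=fit2d([(.018,-.035),(-.018,-.035),(-.018,.035),(.018,.035)],S2);print("sp sc",s2,e2)
Ri=np.array([[np.cos(q[2]),np.sin(q[2])],[-np.sin(q[2]),np.cos(q[2])]])
print("sp in jig",Ri@(s[:2]-q[:2]),s[2]-q[2])
b=pix2w("top",c([(412,516)]),.032)[0]; print("ball",b,Ri@(b[:2]-q[:2]))
b2=pix2w("scene",cs([(667,314)]),.032)[0]; print("ball",b2,Ri@(b2[:2]-q[:2]))
print(pix2w("top",[(172,177)],.038),pix2w("top",[(173,136)],.062),pix2w("top",[(147,215),(208,210)],.018))
E
```

```text
jig top [ 0.5072  0.2482 -0.1877] [[ 0.0011  0.0006]
 [ 0.001  -0.0005]
 [-0.0014 -0.0005]
 [-0.0007  0.0004]]
jig scene [ 0.5034  0.2499 -0.192 ] [[ 0.0003  0.0029]
 [-0.0016 -0.0006]
 [ 0.0013 -0.0023]]
sp [0.4913 0.3013 0.1447] [[ 0.0007  0.0008]
 [ 0.0004  0.0002]
 [-0.0008 -0.0006]
 [-0.0003 -0.0005]]
sp sc [0.4866 0.3025 0.1602] [[ 0.0001  0.0026]
 [-0.0025  0.0037]
 [ 0.0024 -0.0065]
 [ 0.0001  0.0002]]
sp in jig [-0.0255  0.0491] 0.33237590305785425
ball [0.4085 0.2515 0.032 ] [-0.0975 -0.0152]
ball [0.4061 0.2495 0.032 ] [-0.0995 -0.0177]
[[0.4988 0.5457 0.038 ]] [[0.5813 0.5413 0.062 ]] [[0.4197 0.6017 0.018 ]
 [0.4308 0.4708 0.018 ]]
```

```bash
cat >> h.py <<'E'
np.set_printoptions(precision=4,suppress=True)
JIG=[0.5062,0.2487,-0.189]
def j2w(x,y,z=0,J=None):
    J=J or JIG; c,s=np.cos(J[2]),np.sin(J[2])
    return np.array([J[0]+c*x-s*y,J[1]+s*x+c*y,z])
def w2j(p,J=None):
    J=J or JIG; c,s=np.cos(J[2]),np.sin(J[2]); d=np.array(p[:2])-J[:2]
    return np.array([c*d[0]+s*d[1],-s*d[0]+c*d[1]])
def Rt(s): 
    q=s["ee_rot"]; return R.from_quat([q[1],q[2],q[3],q[0]])
def row(x,y,z,psi,s=None):
    """target TCP in jig mm; psi: angle of tool y from jig +y (ccw), tool down"""
    s=s or r.sense(); R0=Rt(s)
    a=JIG[2]+np.pi/2+psi; ty=np.array([np.cos(a),np.sin(a),0]); tx=np.array([0,0,-1.]); 
    T=R.from_matrix(np.c_[tx,ty,np.cross(tx,ty)])
    d=R0.inv().apply(j2w(x/1e3,y/1e3,z/1e3)-s["ee_pos"])*100
    rv=(R0.inv()*T).as_rotvec()
    return np.round(np.r_[d,rv],3)
def here():
    s=r.sense(); m=Rt(s).as_matrix(); a=np.arctan2(m[1,1],m[0,1])-np.pi/2-JIG[2]
    print("t %.2f jig mm"%s["t"],w2j(s["ee_pos"])*1e3,"z %.1f"%(s["ee_pos"][2]*1e3),"psi %.3f"%((a+np.pi)%(2*np.pi)-np.pi),"down",m[:,0],"Fjig",R.from_euler('z',-JIG[2]).apply(s["ft_force"]),"grip %.3f"%s["grip_width"],"q",s["joint_pos"]); return s
E
python3 - <<'E'
from h import *
s=here(); print(Rt(s).as_matrix())
for psi in (0,np.pi): print(row(-85,48,200,psi))
print(j2w(-.085,.048),j2w(-.097,-.05))
E
```

```text
t 0.15 jig mm [-145.8508 -735.2837] z 230.6 psi -2.486 down [-0.0007  0.0014 -1.    ] Fjig [-0.461  -1.2094 -0.4443] grip 0.085 q [-1.104   0.2412  0.004   1.3352 -0.      1.5708]
[[-0.0007  0.45   -0.893 ]
 [ 0.0014 -0.893  -0.45  ]
 [-1.     -0.0016  0.    ]]
[  3.154 -58.364 -52.587  -2.486  -0.002   0.001]
[  3.154 -58.364 -52.587   0.656   0.001   0.002]
[0.4317 0.3118 0.    ] [0.4015 0.2178 0.    ]
```

```bash
python3 -m jog '3 -30 -27 -1.25 0 0 4.5; 3 -30 -27 -1.25 0 0 4.5; 3 -30 -27 -1.25 0 0 4.5; 3 -30 -27 -1.25 0 0 4.5; 3 -30 -27 -1.25 0 0 4.5; 3 -30 -27 -1.25 0 0 4.5; 6 -58.4 -52.6 -2.486 0 0 4.5; 6 -58.4 -52.6 -2.486 0 0 4.5; 6 -58.4 -52.6 -2.486 0 0 4.5; 6 -58.4 -52.6 -2.486 0 0 4.5; 6 -58.4 -52.6 -2.486 0 0 4.5; 6 -58.4 -52.6 -2.486 0 0 4.5; 6 -58.4 -52.6 -2.486 0 0 4.5; 6 -58.4 -52.6 -2.486 0 0 4.5; 6 -58.4 -52.6 -2.486 0 0 4.5; 6 -58.4 -52.6 -2.486 0 0 4.5'
python3 - <<'E'
from h import *
here(); i=imaging.camera_info("wrist"); im=imaging.read_camera("wrist")
cv2.imwrite("pics/w1.png",im); cv2.imwrite("pics/w1b.png",cv2.resize(im,(800,600),interpolation=cv2.INTER_CUBIC))
np.save("w1pose.npy",i["pose"]); print(i["pose"])
E
```

```text
t: 2.15
ee_pos: [0.4315, 0.3117, 0.1714]
ee_rot: [0.703, 0.067, 0.704, -0.067]
ft_force: [-0.1, 0.6, 0.5]
grip_width: 0.0448
t 2.15 jig mm [-85.2321  47.8744] z 171.4 psi -0.001 down [-0.0012  0.0011 -1.    ] Fjig [-0.2049  0.6093  0.5382] grip 0.045 q [ 0.6248  0.3371 -0.0216  1.2124  0.0015  0.8148]
[[ 0.1894  0.9355  0.2982  0.3552]
 [ 0.9819 -0.1806 -0.0571  0.3277]
 [ 0.0004  0.3036 -0.9528  0.3144]
 [ 0.      0.      0.      1.    ]]
```

View pics/w1b.png

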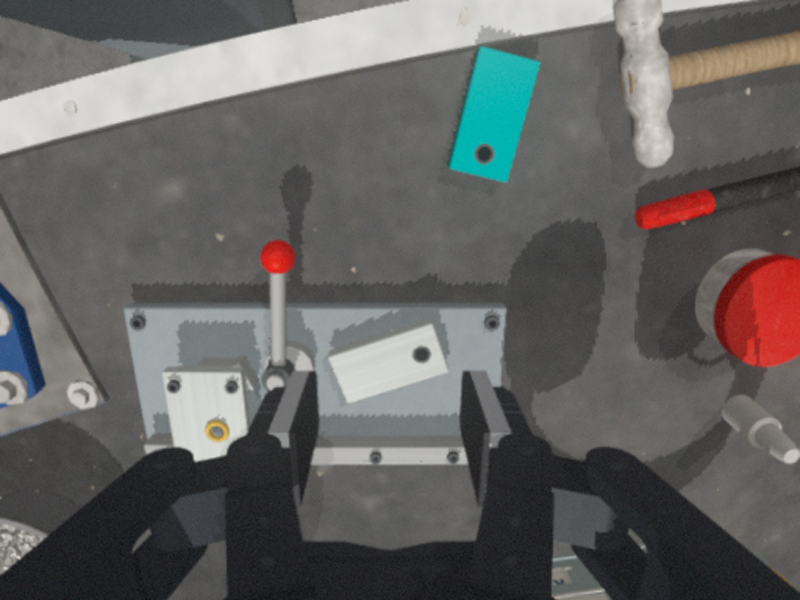

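The wrist view shows the plate's front corners at (125,307) and (508,307). The spacer corners are at (329,354), (434,323), (449,370) and (347,403), and the ball is at (277,256).

Run:
```python
from h import *
i=imaging.camera_info("wrist"); i["pose"]=np.load("w1pose.npy")
c=lambda p:np.array(p,float)*.64
P=lambda p,z:pix2w("",c(p),z,i)
for p,z,n in [((125,307),.012,"-60,-125"),((508,307),.012,"-60,125"),((375,449),.027,"34"),((430,450),.027,"34"),((277,256),.032,"ball"),((422,353),.024,"hole"),((164,372),.035,"-25,-93"),((241,371),.035,"-25,-43")]:
    print(n,w2j(P([p],z)[0])*1e3)
W=P([(125,307),(508,307)],.012); q,e=fit2d([(-.06,-.125),(-.06,.125)],W);print("jig",q,e)
s,e=fit2d([(-.018,-.035),(-.018,.035),(.018,.035),(.018,-.035)],P([(329,354),(434,323),(449,370),(347,403)],.024));print(e*1e3,"sp jig",w2j(s)*1e3,s[2]-JIG[2])
```

```text
-60,-125 [ -59.5244 -122.7996]
-60,125 [-59.2505 125.562 ]
34 [36.2957 39.8329]
34 [37.2168 76.814 ]
ball [-97.5421 -15.4007]
hole [-32.7869  70.1679]
-25,-93 [-24.3732 -91.6035]
-25,-43 [-25.483  -42.3734]
jig [ 0.507   0.2499 -0.1901] [[-0.0002 -0.0008]
 [ 0.0002  0.0008]]
[[ 0.204  -0.8242]
 [-0.9171  0.0112]
 [ 1.2183  0.5015]
 [-0.5052  0.3115]] sp jig [-25.7828  49.5187] 0.32123050566910993
```

```bash
sed -i 's/^JIG=.*/JIG=[0.5068,0.2495,-0.1895]/' h.py
python3 - <<'E'
from h import *
here(); print(row(-85,48,14.5,0)); print(row(-40,48,14.5,0))
E
```

```text
t 2.20 jig mm [-85.5707  46.9078] z 171.6 psi -0.001 down [-0.0008  0.0013 -1.    ] Fjig [-0.3432 -0.3296  0.2585] grip 0.045 q [ 0.6246  0.3367 -0.0216  1.2123  0.0016  0.8147]
[15.712  0.091  0.074 -0.001 -0.001 -0.001]
[15.707  0.094  4.574 -0.001 -0.001 -0.001]
```

```bash
python3 -m jog '6 0.1 0 0 0 0 4.5; 12 0.1 0 0 0 0 4.5; 15 0.1 0 0 0 0 4.5; 15.7 0.1 0 0 0 0 4.5; 15.7 0.1 0 0 0 0 4.5; 15.7 0.1 1 0 0 0 4.5; 15.7 0.1 2 0 0 0 4.5; 15.7 0.1 2.7 0 0 0 4.5; 15.7 0.1 3.3 0 0 0 4.5; 15.7 0.1 3.3 0 0 0 4.5'
python3 - <<'E'
from h import *
here(); i=imaging.camera_info("wrist"); im=imaging.read_camera("wrist")
cv2.imwrite("pics/w2b.png",cv2.resize(im,(800,600),interpolation=cv2.INTER_CUBIC))
im=imaging.read_camera("scene")[110:240,180:350]
cv2.imwrite("pics/s2.png",cv2.resize(im,None,fx=4.6,fy=4.6,interpolation=cv2.INTER_CUBIC))
E
```

```text
t: 3.45
ee_pos: [0.4646, 0.3064, 0.0146]
ee_rot: [0.704, 0.068, 0.704, -0.067]
ft_force: [-0.9, 0.1, -0.2]
grip_width: 0.0451
t 3.45 jig mm [-52.1272  47.9738] z 14.6 psi -0.001 down [-0.0005  0.0012 -1.    ] Fjig [-0.8871 -0.0228 -0.213 ] grip 0.045 q [ 0.5823  0.5352 -0.1633  0.8721  0.0013  0.7731]
```

View pics/w2b.png

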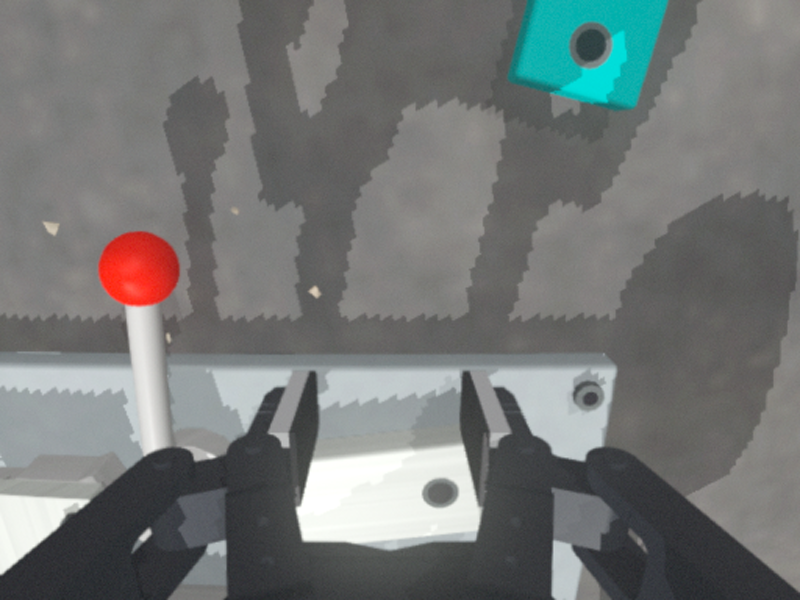

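View pics/s2.png

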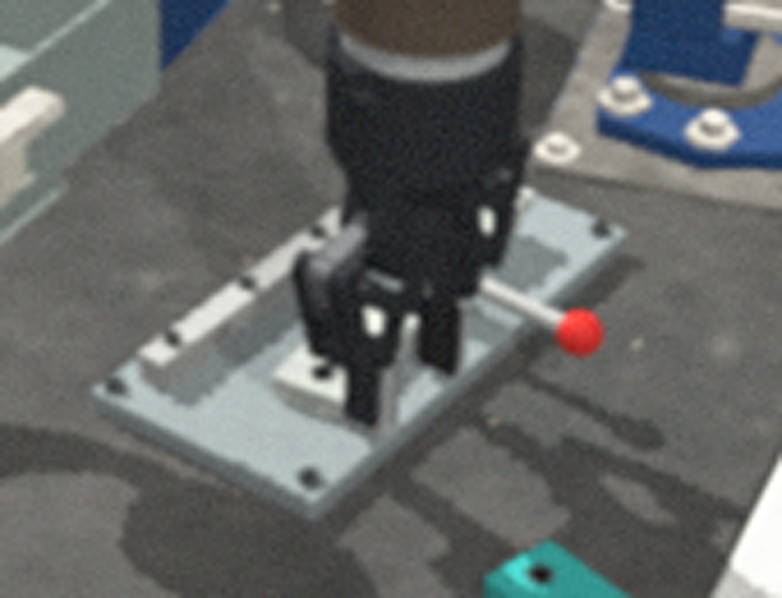

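The spacer is being turned by the left finger and the tips engage it. I'll keep pushing.

```bash
python3 -m jog '0 0 0.6 0 0 0 4.5; 0 0 1.2 0 0 0 4.5; 0 0 1.8 0 0 0 4.5; 0 0 2.4 0 0 0 4.5; 0 0 2.9 0 0 0 4.5; 0 0 3.3 0 0 0 4.5; 0 0 3.3 0 0 0 4.5'
python3 - <<'E'
from h import *
here(); im=imaging.read_camera("wrist")
cv2.imwrite("pics/w3b.png",cv2.resize(im,(800,600),interpolation=cv2.INTER_CUBIC))
im=imaging.read_camera("top")[130:235,240:380]
cv2.imwrite("pics/t3.png",cv2.resize(im,None,fx=5,fy=5,interpolation=cv2.INTER_CUBIC))
E
```

```text
t: 4.42
ee_pos: [0.4968, 0.3001, 0.0144]
ee_rot: [0.704, 0.068, 0.704, -0.067]
ft_force: [-0.4, -0.2, 0.5]
grip_width: 0.045
t 4.42 jig mm [-19.3207  47.7742] z 14.4 psi -0.001 down [-0.0008  0.0009 -1.    ] Fjig [-0.4035 -0.2554  0.5441] grip 0.045 q [ 0.5427  0.574  -0.0924  0.9045  0.0012  0.7334]
```

View pics/w3b.png

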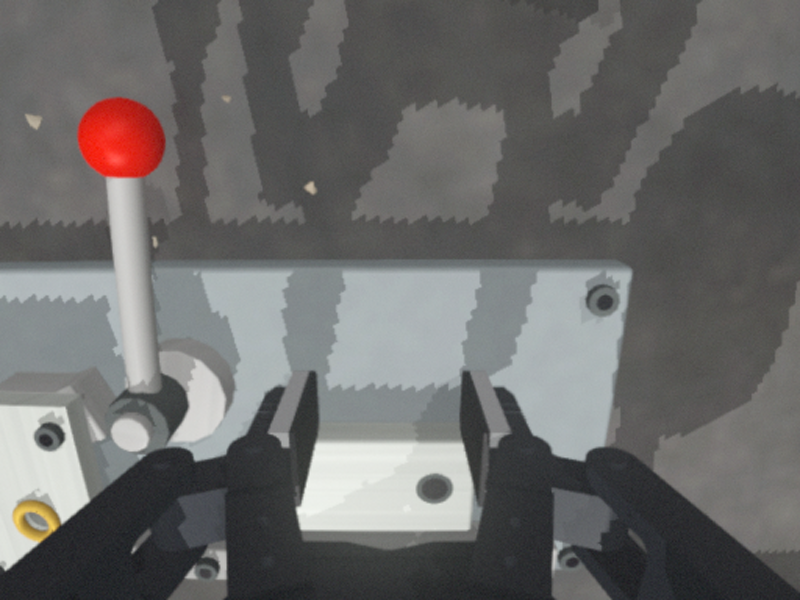

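View pics/t3.png

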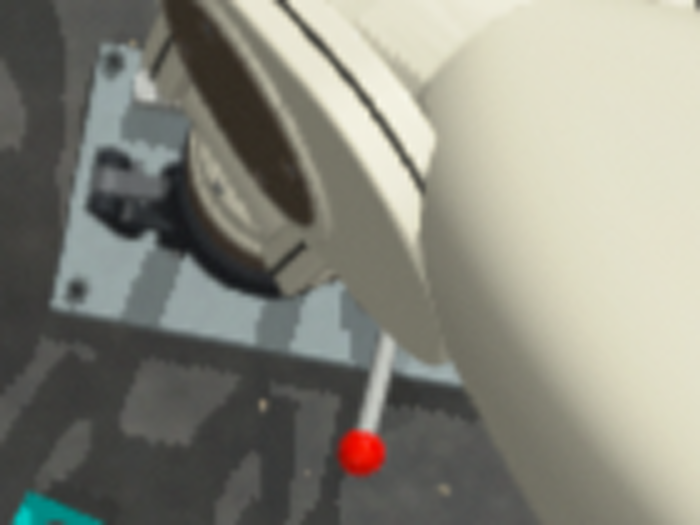

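Spacer square with the fingers (edges horizontal at rows 425 and 530). Final approach in small steps.

```bash
python3 - <<'E'
from h import *
i=imaging.camera_info("wrist")
for p,z in [((400,425),.024),((400,530),.024),((434,488),.024)]: print(w2j(pix2w("",[np.array(p)*.64],z,i)[0])*1e3)
E
python3 -m jog '0 0 0.3 0 0 0 4.5; 0 0 0.5 0 0 0 4.5; 0 0 0.6 0 0 0 4.5; 0 0 0.6 0 0 0 4.5'
```

```text
[-13.6825  52.5029]
[27.1703 52.7736]
[ 9.9223 63.6225]
t: 5.03
ee_pos: [0.5024, 0.2989, 0.0143]
ee_rot: [0.704, 0.068, 0.704, -0.067]
ft_force: [0.6, 0.5, 0.1]
grip_width: 0.0449
```

```bash
python3 -m jog '0 0 0.15 0 0 0 4.5; 0 0 0.25 0 0 0 4.5; 0 0 0.25 0 0 0 4.5'; python3 -m jog '0 0 0.1 0 0 0 4.5; 0 0 0.1 0 0 0 4.5';  python3 -m jog '0 0 0.1 0 0 0 4.5; 0 0 0.1 0 0 0 4.5'
python3 - <<'E'
from h import *
here(); im=imaging.read_camera("wrist")
cv2.imwrite("pics/w4b.png",cv2.resize(im,(800,600),interpolation=cv2.INTER_CUBIC))
E
```

```text
t: 5.4
ee_pos: [0.503, 0.2988, 0.0143]
ee_rot: [0.702, 0.067, 0.706, -0.067]
ft_force: [-5.3, 1.4, 3.6]
grip_width: 0.045
t: 5.65
ee_pos: [0.5029, 0.2988, 0.0143]
ee_rot: [0.702, 0.067, 0.706, -0.066]
ft_force: [-5.9, 1.7, 3.2]
grip_width: 0.0453
t: 5.9
ee_pos: [0.5029, 0.2988, 0.0144]
ee_rot: [0.701, 0.067, 0.707, -0.066]
ft_force: [-5.5, 0.4, 4.1]
grip_width: 0.045
t 5.90 jig mm [-13.1095  47.7257] z 14.4 psi 0.001 down [-0.0085  0.0023 -1.    ] Fjig [-5.4497 -0.594   4.091 ] grip 0.045 q [ 0.5329  0.5854 -0.0711  0.9204  0.0062  0.7216]
```

View pics/w4b.png

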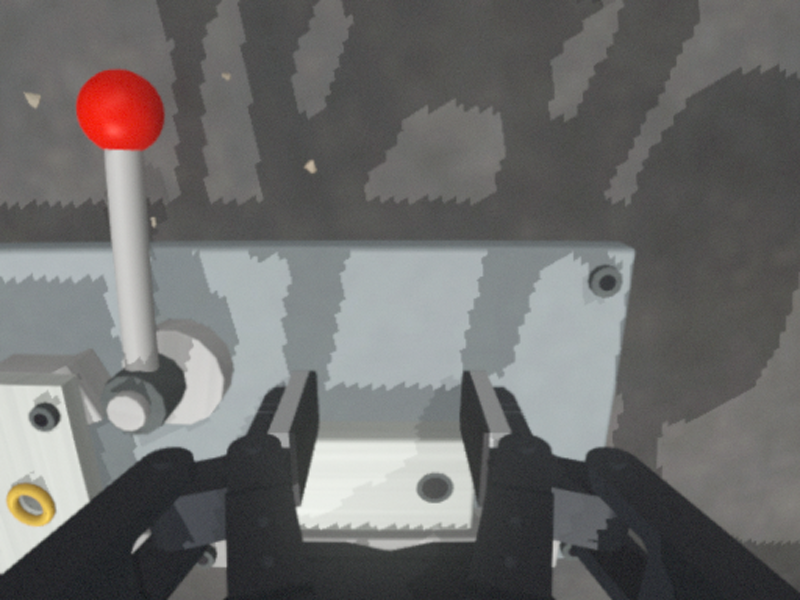

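Contact at the expected place (TCP x −13.1, spacer face at −2) and 5.5 N against the rail, so the spacer is flush. Back off, close, and move behind the +y end.

Run:
```python
from h import *
i=imaging.camera_info("wrist")
for p,z in [((434,488),.024),((400,437),.024)]: print(w2j(pix2w("",[np.array(p)*.64],z,i)[0])*1e3)
for t in [(-28,48,15,0),(-28,48,60,0),(15,122,60,0),(15,122,16,0)]: print(row(*t))
```

```text
[16.3759 63.5824]
[-2.7937 52.4823]
[-0.052  0.031 -1.491  0.001 -0.009 -0.001]
[-4.551  0.034 -1.53   0.001 -0.009 -0.001]
[-4.585  7.431  2.775  0.001 -0.009 -0.001]
[-0.185  7.428  2.813  0.001 -0.009 -0.001]
```

```bash
python3 -m jog '0 0 -0.7 0 -0.005 0 4.5; 0 0 -1.5 0 -0.009 0 4.5; -2.5 0 -1.5 0 -0.009 0 4.5; -4.6 0 -1.5 0 -0.009 0 4.5; -4.6 3.5 0.6 0 -0.009 0 0; -4.6 7.4 2.8 0 -0.009 0 0; -4.6 7.4 2.8 0 -0.009 0 0; -2.5 7.4 2.8 0 -0.009 0 0; -0.2 7.4 2.8 0 -0.009 0 0; -0.2 7.4 2.8 0 -0.009 0 0; -0.2 7.4 2.8 0 -0.009 0 0'
python3 - <<'E'
from h import *
here(); im=imaging.read_camera("wrist")
cv2.imwrite("pics/w5b.png",cv2.resize(im,(800,600),interpolation=cv2.INTER_CUBIC))
print(row(17,80,16,0),row(17,12,16,0))
E
```

```text
t: 7.32
ee_pos: [0.5442, 0.3659, 0.0169]
ee_rot: [0.704, 0.067, 0.704, -0.067]
ft_force: [0.4, 0.1, 0.4]
grip_width: 0.0002
t 7.33 jig mm [ 14.82   121.4113] z 16.9 psi 0.001 down [ 0.0007  0.0005 -1.    ] Fjig [0.3404 0.1919 0.4164] grip 0.000 q [ 0.592   0.698   0.1509  1.0228 -0.      0.7809]
[ 0.127 -4.18   0.186  0.001  0.001 -0.001] [  0.117 -10.98    0.181   0.001   0.001  -0.001]
```

View pics/w5b.png

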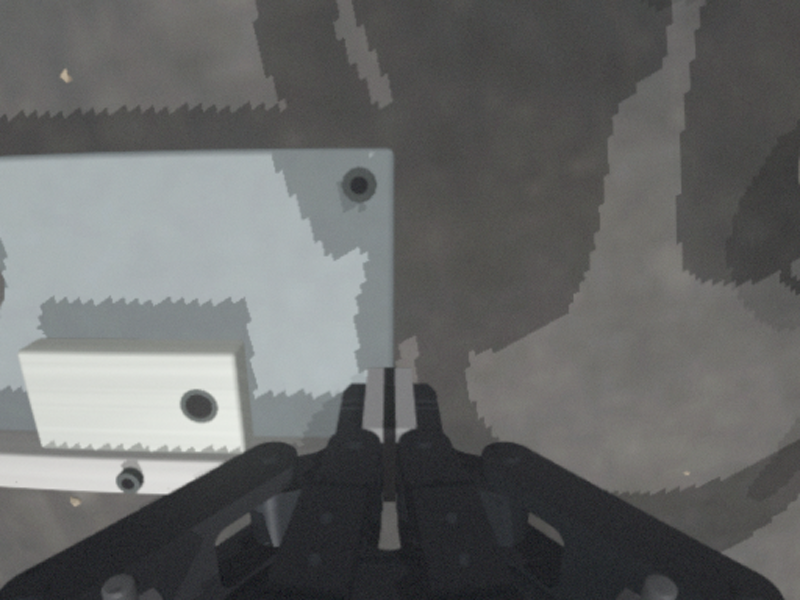

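Spacer is flat on the rail and the closed fingers are behind its +y end. Slide up to just before the mouth, then look.

```bash
python3 -m jog '0.1 -1.5 0.1 0 0 0 0; 0.1 -2.3 0.1 0 0 0 0; 0.1 -3.0 0.15 0 0 0 0; 0.1 -3.7 0.2 0 0 0 0; 0.1 -4.4 0.2 0 0 0 0; 0.1 -5.1 0.2 0 0 0 0; 0.1 -5.8 0.25 0 0 0 0; 0.1 -6.5 0.25 0 0 0 0; 0.1 -7.1 0.3 0 0 0 0; 0.1 -7.4 0.3 0 0 0 0; 0.1 -7.4 0.3 0 0 0 0'
python3 - <<'E'
from h import *
here(); im=imaging.read_camera("wrist")
cv2.imwrite("pics/w6b.png",cv2.resize(im,(800,600),interpolation=cv2.INTER_CUBIC))
print(row(18,10,16,0))
E
```

```text
t: 8.75
ee_pos: [0.5332, 0.2931, 0.0164]
ee_rot: [0.704, 0.067, 0.704, -0.066]
ft_force: [-1.5, 2.9, 1.2]
grip_width: 0.0002
t 8.75 jig mm [17.7511 47.8138] z 16.4 psi 0.001 down [ 0.001   0.0019 -1.    ] Fjig [-1.9804  2.5259  1.1911] grip 0.000 q [ 0.502   0.6166 -0.0065  0.946   0.0012  0.6907]
[ 0.028 -3.784  0.009  0.001  0.001 -0.002]
```

View pics/w6b.png

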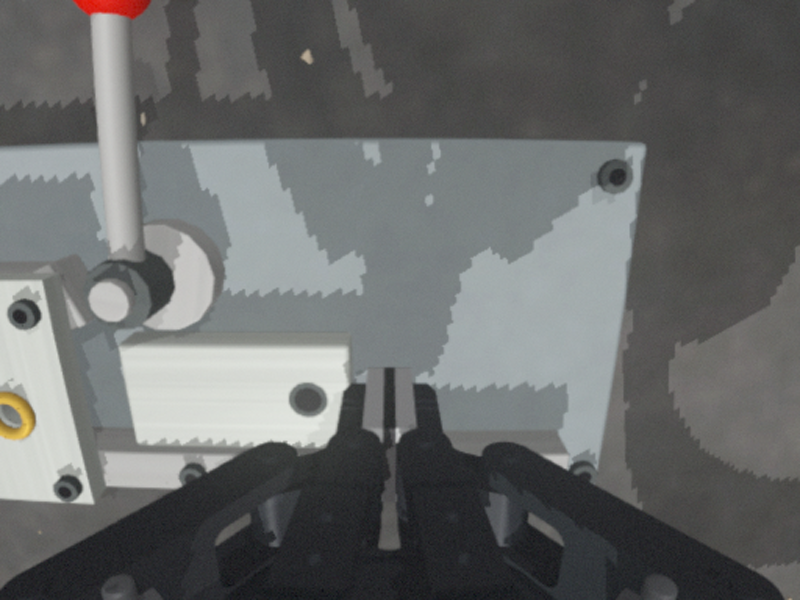

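Still flush, about to enter the pocket mouth. Continue toward the end stop.

```bash
python3 -m jog '0 -0.6 0 0 0 0 0; 0 -1.2 0 0 0 0 0; 0 -1.8 0 0 0 0 0; 0 -2.4 0 0 0 0 0; 0 -3.0 0 0 0 0 0; 0 -3.3 0 0 0 0 0; 0 -3.5 0 0 0 0 0; 0 -3.5 0 0 0 0 0'; python3 -m jog '0 -0.2 0 0 0 0 0; 0 -0.3 0 0 0 0 0; 0 -0.3 0 0 0 0 0'
python3 - <<'E'
from h import *
here(); im=imaging.read_camera("wrist")
cv2.imwrite("pics/w7b.png",cv2.resize(im,(800,600),interpolation=cv2.INTER_CUBIC))
E
```

```text
t: 9.8
ee_pos: [0.5268, 0.2584, 0.0163]
ee_rot: [0.704, 0.067, 0.704, -0.066]
ft_force: [-0.6, 1.9, 2.5]
grip_width: 0.0001
t: 10.18
ee_pos: [0.5263, 0.2554, 0.0163]
ee_rot: [0.704, 0.067, 0.704, -0.066]
ft_force: [-1.3, 2.6, 2.8]
grip_width: -0.0001
t 10.18 jig mm [18.0232  9.4662] z 16.3 psi 0.001 down [ 0.0013  0.0009 -1.    ] Fjig [-1.7202  2.2994  2.7685] grip -0.000 q [ 0.4517  0.578  -0.0789  0.9123  0.0003  0.6405]
```

View pics/w7b.png

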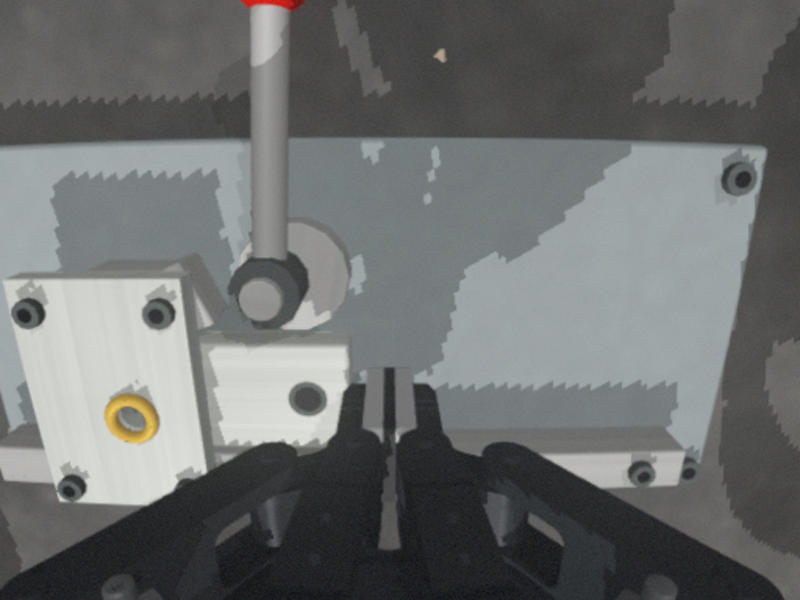

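Not yet at the stop (the force hasn't risen); continue in small steps.

```bash
python3 -m jog '0 -0.2 0 0 0 0 0; 0 -0.3 0 0 0 0 0; 0 -0.3 0 0 0 0 0'; python3 -m jog '0 -0.2 0 0 0 0 0; 0 -0.3 0 0 0 0 0; 0 -0.3 0 0 0 0 0'
```

```text
t: 10.6
ee_pos: [0.5257, 0.2523, 0.0163]
ee_rot: [0.704, 0.067, 0.704, -0.066]
ft_force: [-1.7, 2.1, 2.1]
grip_width: 0.0
t: 10.98
ee_pos: [0.5253, 0.2505, 0.0164]
ee_rot: [0.704, 0.068, 0.704, -0.065]
ft_force: [-1.0, 6.1, 1.0]
grip_width: 0.0001
```

```bash
python3 -m jog '0 -0.15 0 0 0 0 0; 0 -0.2 0 0 0 0 0; 0 -0.2 0 0 0 0 0'
python3 - <<'E'
from h import *
here(); im=imaging.read_camera("wrist")
cv2.imwrite("pics/w8b.png",cv2.resize(im,(800,600),interpolation=cv2.INTER_CUBIC))
i=imaging.camera_info("wrist")
E
```

```text
t: 11.35
ee_pos: [0.5253, 0.2504, 0.0165]
ee_rot: [0.705, 0.069, 0.703, -0.064]
ft_force: [-0.5, 7.5, 0.1]
grip_width: 0.0001
t 11.35 jig mm [17.981   4.3512] z 16.5 psi 0.002 down [ 0.0022  0.007  -1.    ] Fjig [-1.8743  7.2323  0.1275] grip 0.000 q [ 0.442   0.5705 -0.0923  0.903   0.0054  0.6294]
```

View pics/w8b.png

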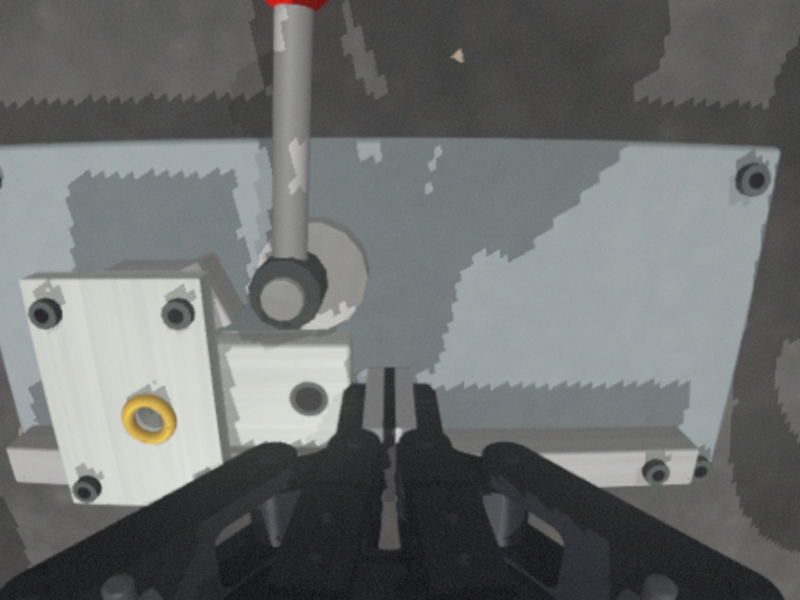

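Run:
```python
from h import *
i=imaging.camera_info("wrist")
for n,p,z in [("hole -18",(309,399),.024),("end -5,x-2",(352,333),.024),("bush -25,-43",(202,275),.035),("corner -60,125",(780,149),.012),("pivot?",(281,299),.044)]: print(n,w2j(pix2w("",[np.array(p)*.64],z,i)[0])*1e3)
```

```text
hole -18 [ 16.1924 -18.6968]
end -5,x-2 [-5.4835 -5.0996]
bush -25,-43 [-26.0309 -42.925 ]
corner -60,125 [-59.2805 123.2421]
pivot? [-22.4306 -20.7197]
```

Spacer is home: hole at jig (16.2,−18.7) against (16,−18) expected. Now to the lever, on the ball's −y side.

Run:
```python
from h import *
for t in [(18,16,16,0),(18,16,75,0),(-95,-58,75,-.05),(-95,-58,17,-.05)]: print(row(*t))
```

```text
[ 0.057  1.165  0.004  0.002  0.001 -0.007]
[-5.843  1.208  0.009  0.002  0.001 -0.007]
[ -5.907  -6.167 -11.307   0.052   0.001  -0.007]
[ -0.107  -6.21  -11.312   0.052   0.001  -0.007]
```

```bash
python3 -m jog '0 0.6 0 0 0 -0.007 0; 0 1.2 0 0 0 -0.007 0; -3 1.2 0 0 0 -0.007 0; -5.9 1.2 0 0 0 -0.007 0; -5.9 1.2 0 0 0 -0.007 0; -5.9 -2 -4 0.02 0 -0.007 0; -5.9 -4 -8 0.04 0 -0.007 0; -5.9 -6.2 -11.3 0.05 0 -0.007 0; -5.9 -6.2 -11.3 0.05 0 -0.007 0; -3 -6.2 -11.3 0.05 0 -0.007 0; -0.1 -6.2 -11.3 0.05 0 -0.007 0; -0.1 -6.2 -11.3 0.05 0 -0.007 0'
python3 - <<'E'
from h import *
s=here(); im=imaging.read_camera("wrist")
cv2.imwrite("pics/w9b.png",cv2.resize(im,(800,600),interpolation=cv2.INTER_CUBIC))
im=imaging.read_camera("scene")[110:240,180:350]
cv2.imwrite("pics/s9.png",cv2.resize(im,None,fx=4.6,fy=4.6,interpolation=cv2.INTER_CUBIC))
for b in (.06,.25,.45,.65):
    for D in (20,):
        x=-21.7-74*np.cos(b)-D*np.sin(b); y=-20+74*np.sin(b)-D*np.cos(b); print(b,x,y,row(x,y,17,-b,s))
E
```

```text
t: 12.9
ee_pos: [0.4013, 0.2095, 0.0147]
ee_rot: [0.701, 0.083, 0.703, -0.085]
ft_force: [-0.4, 0.2, 1.3]
grip_width: -0.0
t 12.90 jig mm [-96.1168 -59.2099] z 14.7 psi -0.048 down [-0.0038 -0.0028 -1.    ] Fjig [-0.4527  0.1667  1.2929] grip -0.000 q [ 0.4816  0.3756 -0.442   0.7579 -0.0007  0.7192]
0.06 -96.766120084794 -35.52667431922518 [-0.24   2.362 -0.179  0.012 -0.003  0.004]
0.25 -98.34759839167818 -21.070355449378198 [-0.244  3.798 -0.407  0.202 -0.003  0.004]
0.45 -97.0323962563227 -5.821492522822503 [-0.25   5.327 -0.349  0.402 -0.002  0.004]
0.65 -92.71392920735093 8.862118053485812 [-0.256  6.815  0.012  0.602 -0.002  0.004]
```

View pics/w9b.png

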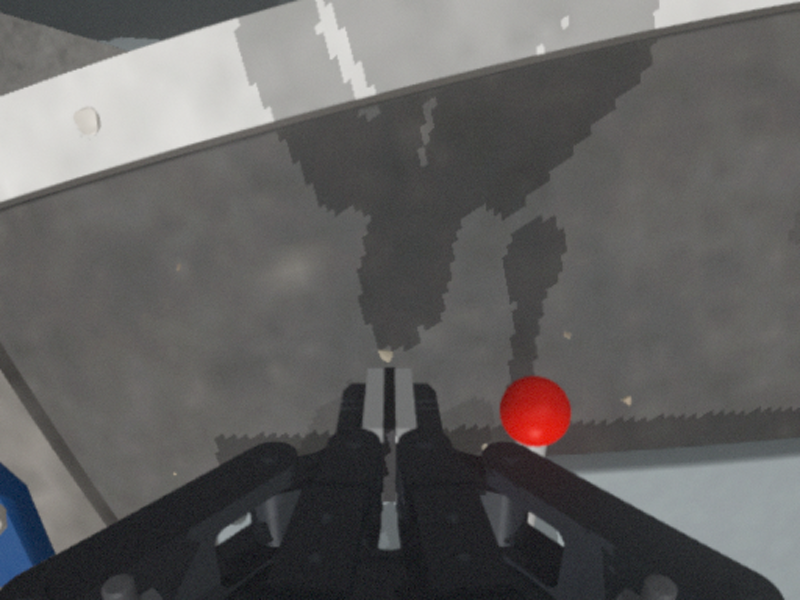

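View pics/s9.png

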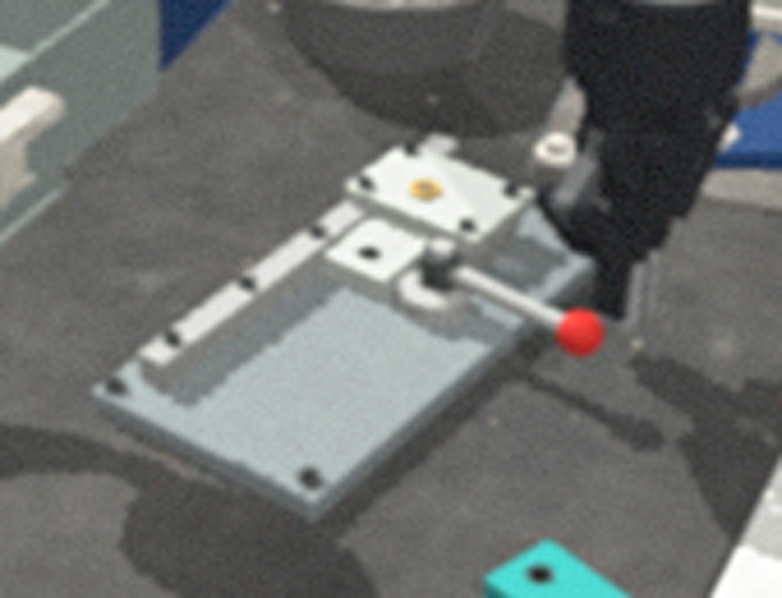

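The finger stands beside the ball, clear by about 20 mm; the spacer is seated in the pocket. Push along the arc.

```bash
python3 -m jog '-0.3 1.0 -0.1 0 0 0 0; -0.3 1.8 -0.2 0.01 0 0 0; -0.3 2.4 -0.2 0.01 0 0 0; -0.3 3.1 -0.3 0.1 0 0 0; -0.3 3.8 -0.4 0.2 0 0 0; -0.3 4.5 -0.4 0.3 0 0 0; -0.3 5.3 -0.35 0.4 0 0 0; -0.3 6.0 -0.2 0.5 0 0 0; -0.3 6.8 0 0.6 0 0 0; -0.3 6.8 0 0.6 0 0 0'
python3 - <<'E'
from h import *
s=here(); im=imaging.read_camera("wrist")
cv2.imwrite("pics/w10b.png",cv2.resize(im,(800,600),interpolation=cv2.INTER_CUBIC))
for b in (.65,.8,.95,1.1,1.2,1.3):
    for D in (20,):
        x=-21.7-74*np.cos(b)-D*np.sin(b); y=-20+74*np.sin(b)-D*np.cos(b); print(b,x,y,row(x,y,18,-b,s))
E
```

```text
t: 14.25
ee_pos: [0.4193, 0.2774, 0.0199]
ee_rot: [0.646, 0.287, 0.646, -0.287]
ft_force: [0.6, 0.3, -0.7]
grip_width: -0.0002
t 14.25 jig mm [-91.1715  10.9163] z 19.9 psi -0.646 down [ 0.0007  0.0001 -1.    ] Fjig [ 0.5777  0.4175 -0.6503] grip -0.000 q [ 0.5846  0.4426 -0.3098  0.8178 -0.0003  1.4202]
0.65 -92.71392920735093 8.862118053485812 [ 0.192 -0.257  0.     0.004  0.    -0.001]
0.8 -87.60341830968069 19.15021653962138 [ 0.193  0.872 -0.211  0.154  0.    -0.001]
0.95 -81.01285871611485 28.559085565135984 [ 0.193  2.02  -0.251  0.304  0.    -0.001]
1.1 -73.09026018672144 36.87742221603467 [ 0.194  3.161 -0.119  0.454  0.    -0.001]
1.2 -67.15525555061836 41.72373727204127 [ 0.195  3.906  0.063  0.554  0.    -0.001]
1.3 -60.76607702656332 45.953329148380526 [ 0.195  4.628  0.318  0.654  0.    -0.001]
```

View pics/w10b.png

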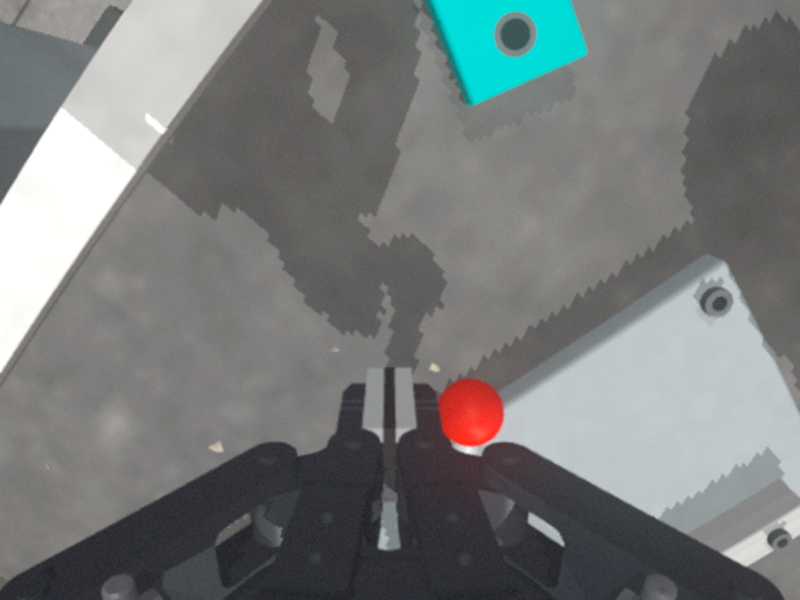

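The ball follows, resting against the finger at (470,412). Continue.

```bash
python3 -m jog '0.1 0.4 -0.1 0.07 0 0 0; 0.1 0.9 -0.2 0.15 0 0 0; 0.1 1.5 -0.25 0.23 0 0 0; 0.1 2.0 -0.25 0.3 0 0 0; 0.1 2.6 -0.2 0.38 0 0 0; 0.1 3.15 -0.1 0.45 0 0 0; 0.1 3.5 0 0.5 0 0 0; 0.1 3.9 0.06 0.55 0 0 0; 0.1 3.9 0.06 0.55 0 0 0'
python3 - <<'E'
from h import *
s=here(); im=imaging.read_camera("wrist")
cv2.imwrite("pics/w11b.png",cv2.resize(im,(800,600),interpolation=cv2.INTER_CUBIC))
for b in (1.2,1.25,1.3):
    for D in (20,17):
        x=-21.7-74*np.cos(b)-D*np.sin(b); y=-20+74*np.sin(b)-D*np.cos(b); print(b,x,y,row(x,y,18,-b,s))
E
```

```text
t: 15.42
ee_pos: [0.4474, 0.3022, 0.0187]
ee_rot: [0.544, 0.45, 0.545, -0.452]
ft_force: [-2.9, -0.7, 1.4]
grip_width: -0.0005
t 15.43 jig mm [-68.2259  40.6111] z 18.7 psi -1.194 down [-0.0013 -0.001  -1.    ] Fjig [-2.6833 -1.2524  1.441 ] grip -0.001 q [ 0.5941  0.5046 -0.205   0.8629 -0.0001  1.9776]
1.2 -67.15525555061836 41.72373727204127 [ 0.067  0.141 -0.064  0.006  0.001  0.001]
1.2 -64.3591382927167 42.81081053547129 [ 0.066  0.441 -0.062  0.006  0.001  0.001]
1.25 -64.0135472043616 43.918414584408005 [ 0.066  0.513 -0.153  0.056  0.001  0.001]
1.25 -61.166593346294846 44.86438167159381 [ 0.066  0.813 -0.136  0.056  0.001  0.001]
1.3 -60.76607702656332 45.953329148380526 [ 0.066  0.89  -0.222  0.106  0.001  0.001]
1.3 -57.87540247031174 46.755825634254286 [ 0.065  1.189 -0.191  0.106  0.001  0.001]
```

View pics/w11b.png

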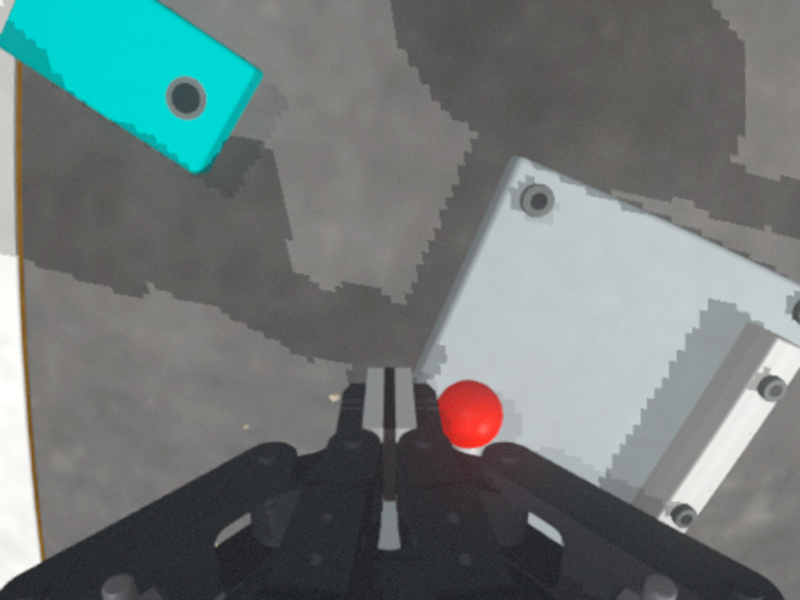

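Nearly there, with 3 N on the finger. Final stretch to the hard stop, in small steps.

```bash
python3 -m jog '0.07 0.25 -0.06 0.02 0 0 0; 0.07 0.5 -0.12 0.05 0 0 0; 0.07 0.7 -0.16 0.08 0 0 0; 0.07 0.9 -0.2 0.1 0 0 0; 0.07 0.9 -0.2 0.1 0 0 0';  python3 -m jog '0 0.15 0 0 0 0 0; 0 0.3 0 0 0 0 0; 0 0.3 0 0 0 0 0'; python3 -m jog '0 0.15 0 0 0 0 0; 0 0.3 0 0 0 0 0; 0 0.3 0 0 0 0 0'; python3 -c "
from h import *
here()"
```

```text
t: 16.1
ee_pos: [0.4522, 0.305, 0.0177]
ee_rot: [0.52, 0.475, 0.523, -0.48]
ft_force: [-12.7, -2.8, 9.9]
grip_width: -0.0003
t: 16.48
ee_pos: [0.452, 0.305, 0.0175]
ee_rot: [0.518, 0.473, 0.525, -0.482]
ft_force: [-10.8, -1.9, 8.6]
grip_width: -0.0001
t: 16.85
ee_pos: [0.4519, 0.305, 0.0175]
ee_rot: [0.517, 0.472, 0.526, -0.483]
ft_force: [-10.3, -0.9, 9.1]
grip_width: -0.0001
t 16.85 jig mm [-64.3465  44.1905] z 17.5 psi -1.293 down [-0.0208 -0.0032 -0.9998] Fjig [-9.9637 -2.8598  9.1469] grip -0.000 q [ 0.5887  0.5259 -0.1708  0.8931  0.0089  2.0713]
```

Run:
```python
from h import *
i=imaging.camera_info("wrist"); np.save("w12pose.npy",i["pose"]); im=imaging.read_camera("wrist")
cv2.imwrite("pics/w12b.png",cv2.resize(im,(800,600),interpolation=cv2.INTER_CUBIC))
im=imaging.read_camera("scene")[110:240,180:350]
cv2.imwrite("pics/s12.png",cv2.resize(im,None,fx=4.6,fy=4.6,interpolation=cv2.INTER_CUBIC))
```

```text
(no output)
```

View pics/w12b.png

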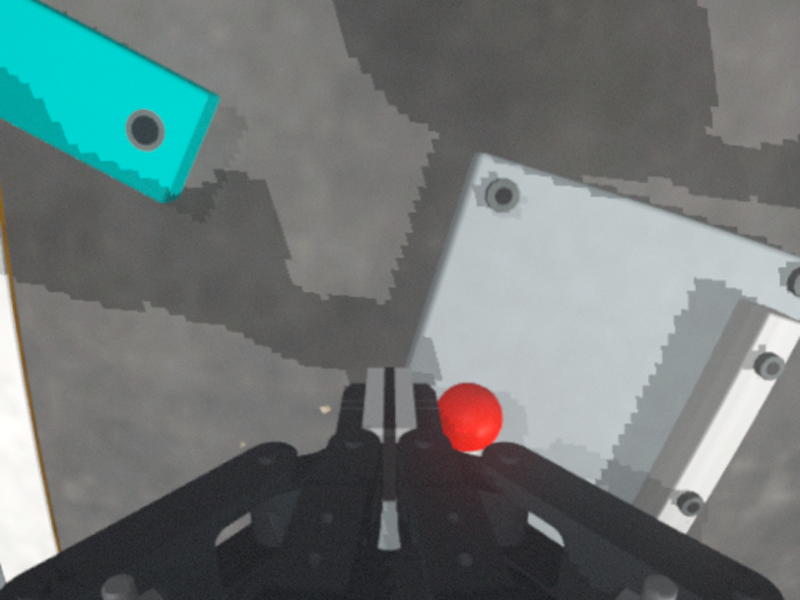

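View pics/s12.png

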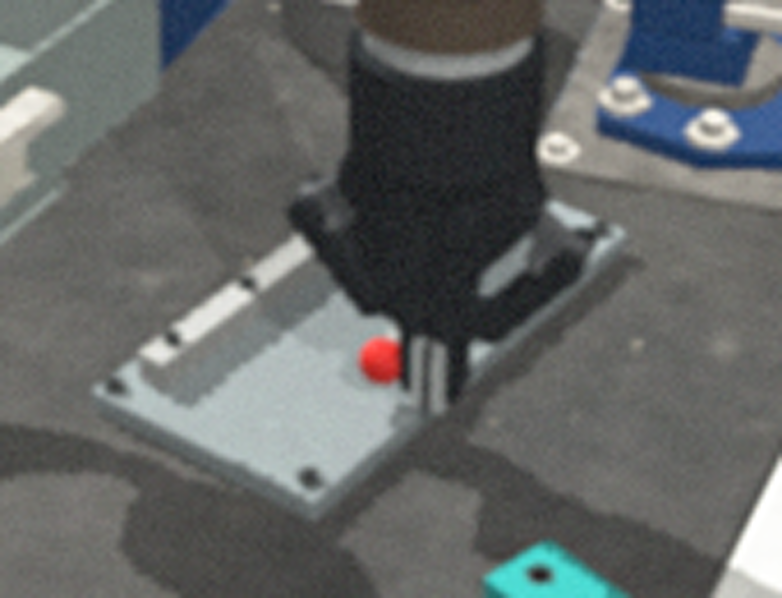

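Run:
```python
from h import *
i=imaging.camera_info("wrist"); i["pose"]=np.load("w12pose.npy")
j=w2j(pix2w("",[np.array((470,417))*.64],.032,i)[0])*1e3
j2=w2j(pix2w("scene",[crop((381,360),4.6,(180,110))],.032)[0])*1e3
for k in (j,j2): print(k, "lever", np.arctan2(k[1]+20,-(k[0]+21.7))+.15,np.hypot(k[1]+20,k[0]+21.7))
here()
```

```text
[-41.2729  52.1008] lever 1.455719191548965 74.71029917425514
[-42.6829  49.9856] lever 1.4295070600952084 73.06345855414764
t 16.95 jig mm [-64.3595  44.2076] z 17.5 psi -1.293 down [-0.0207 -0.0032 -0.9998] Fjig [-9.5487 -3.6263  9.1997] grip -0.000 q [ 0.5888  0.5259 -0.1709  0.8931  0.0088  2.0713]
```

The lever measures about 1.45 in both views, so it is at the hard stop. Back off along the tool's −y, then up and clear.

```bash
python3 -m jog '0 -0.5 0 0 0 0.01 0; 0 -1.2 0 0 0 0.02 0; 0 -2.5 0 0 0 0.02 0; -4 -2.5 0 0 0 0.02 0; -8 -2.5 0 0 0 0.02 0; -14 -4 0 0 0 0.02 0; -16 -8 0 0 0 0.02 0; -16 -12 0 0 0 0.02 0; -16 -12 0 0 0 0.02 0'
python3 - <<'E'
from h import *
here(); i=imaging.camera_info("wrist"); np.save("w13pose.npy",i["pose"]); im=imaging.read_camera("wrist")
cv2.imwrite("pics/w13b.png",cv2.resize(im,(800,600),interpolation=cv2.INTER_CUBIC))
im=imaging.read_camera("scene")[110:240,180:350]
cv2.imwrite("pics/s13.png",cv2.resize(im,None,fx=4.6,fy=4.6,interpolation=cv2.INTER_CUBIC))
im=imaging.read_camera("top")[120:245,130:380]
cv2.imwrite("pics/t13.png",cv2.resize(im,None,fx=3.2,fy=3.2,interpolation=cv2.INTER_CUBIC))
E
```

```text
t: 18.08
ee_pos: [0.3333, 0.2944, 0.1804]
ee_rot: [0.522, 0.476, 0.522, -0.477]
ft_force: [0.5, 0.1, -0.5]
grip_width: -0.0
t 18.07 jig mm [-178.8626   11.4343] z 180.4 psi -1.291 down [-0.0007 -0.0013 -1.    ] Fjig [ 0.5077  0.2111 -0.4583] grip -0.000 q [ 0.7239  0.1639 -0.2279  1.1804 -0.0005  2.2043]
```

View pics/w13b.png

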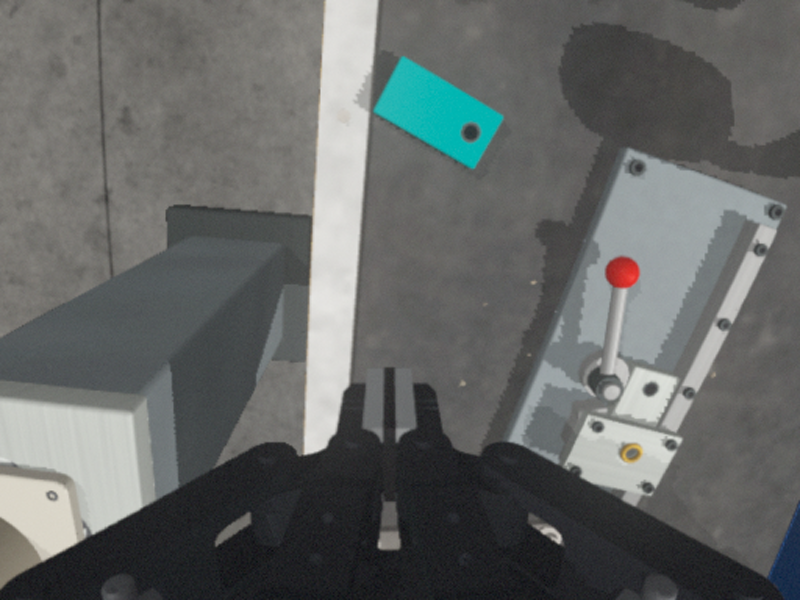

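View pics/s13.png

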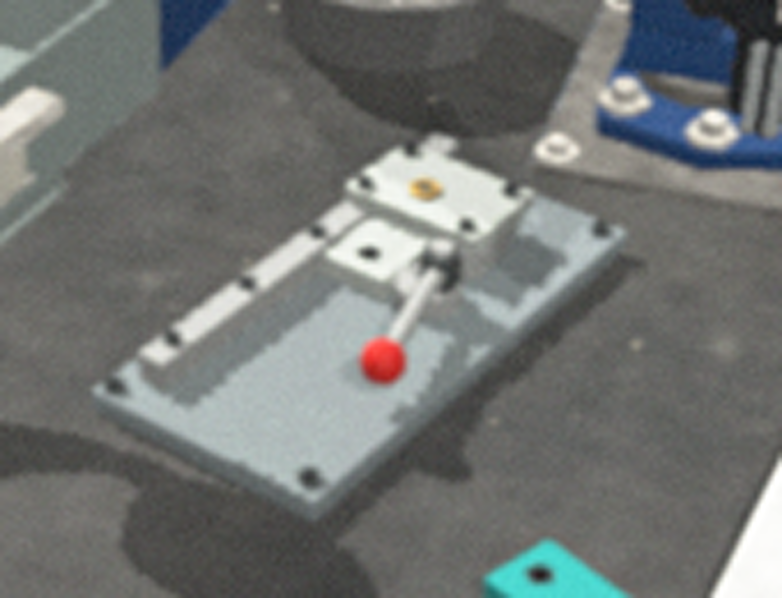

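View pics/t13.png

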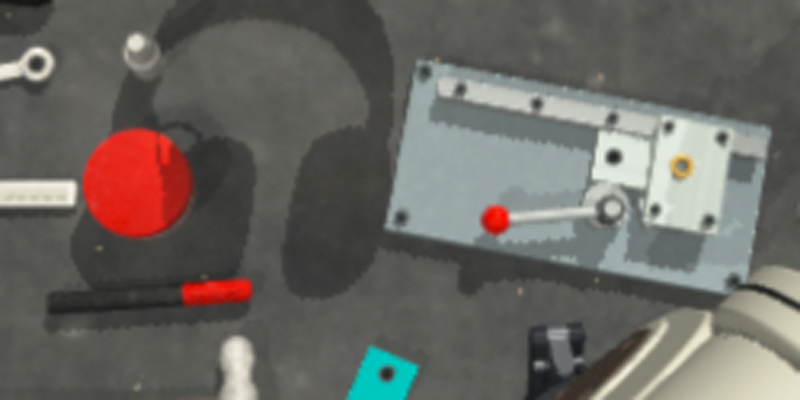

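Run:
```python
from h import *
c=lambda p:crop([p],3.2,(130,120))
i=imaging.camera_info("wrist"); i["pose"]=np.load("w13pose.npy")
for n,w in [("ball top",pix2w("top",c((496,219)),.032)),("ball w",pix2w("",[np.array((622,272))*.64],.032,i)),("hole top",pix2w("top",c((614,157)),.024)),("hole w",pix2w("",[np.array((650,389))*.64],.024,i))]:
    k=w2j(w[0])*1e3; print(n,k,np.arctan2(k[1]+20,-(k[0]+21.7))+.15)
```

```text
ball top [-41.1235  51.9492] 1.4571206966517565
ball w [-41.9779  52.054 ] 1.4464651089575071
hole top [ 16.3664 -19.3333] 3.2740797834695674
hole w [ 16.3268 -19.5117] 3.2787528327624558
```

```bash
python3 -c "
from bench import r
print(r.close_job()); print(r.sense()['t'])"
```

```text
the job is handed in; nothing more can be done
None
the job is handed in; nothing more can be done
```

The spacer is in the drill jig and clamped, and the job is handed in at about 18 s of the 54 s allowed. No verdict came back, so what follows rests on my own checks.

**What I did:**
1. **Against the rail:** I pushed the spacer square onto the rail with the two spread fingertips. It stopped where expected, with about 5.5 N on the fingers.
2. **Into the pocket:** with the fingers closed, I slid it along the rail to the end stop, where the force rose to about 7 N.
3. **Clamping:** I pushed the lever ball round its arc until the lever stopped moving at about 10 N, then backed the arm well clear.

**Last checks:**
- **Lever:** it measures 1.446 rad in the wrist camera and 1.457 in the top camera, against the hard stop at 1.45.
- **Spacer:** its hole is at jig (16.3, −19.4) mm, where (16, −18) is expected. The 1.4 mm difference in y is about the calibration error, and it points past the end stop, which the spacer cannot do.
- **Other items:** the tin, punch and marker look where they were in the top view, though I did not measure them again. The force reading is back near zero.
- **Not measured:** I could not measure the cam's pressing force on the spacer. I infer it from the lever standing at its stop.

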